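Bolt the reagent chest past its spring catch

TASK

Lock the reagent chest on the lab bench: press its spring safety catch down with one fingertip and, keeping it held down, push the bolt by its upright tab with the other finger all the way home into the keeper. Then let go, so that the catch springs fully up behind the bolt. Only press and push, grasping nothing, and leave the bottle, beaker, mortar and test-tube rack where they stand.

Things in the scene. Friction and masses are not known exactly. Their poses are not given: they have to be found in the camera images.
- chest: White steel chest with grey lid, fixed to the bench, 220 mm (its x) by 280 mm (its y), flat top 90 mm above the bench; may stand turned. Origin: centre of its underside, z up. The bolt slides to its +y; the spring catch lies beside the bolt on the +x side, both in the middle of the top. Guide staples and the keeper (x -27, y 69 to 87 mm) rise 22 mm above the top, the catch's housing 20 mm.
- bolt_tab (a point): Top edge of the bolt's upright steel tab, middle of its rear face (the face to push, looking to the chest's -y). Tab 26 mm wide (chest x), 8 thick, from 17 to 54 mm above the chest's top. At the start at chest x -27, y -5, z 144 mm. It stands on a 12 mm wide bar (top 17 mm above the chest's top) that runs 60 mm back from the rear face; above the bar only a guide staple, 22 mm high.
- bolt (a joint): How far the bolt has slid to the chest's +y, m: 0 drawn back, 0.040 fully home at a firm stop. Friction about 2 N. With the catch up, its tooth blocks the bolt at about 0.002; the bolt is free once the catch is over 7 mm down. Past about 0.034 the tooth is clear again and the catch, let go, springs up and locks the bolt home.
- catch_top (a point): Centre of the top face of the spring catch: a flat aluminium paddle 26 mm wide (chest x) and 90 mm long (chest y, along the bolt, so a pressing finger can slide along it), at chest x 27, y 0, 38 mm above the chest's top when up, 28 mm when fully down. Middle of the tab to middle of the paddle: 54 mm in chest x.
- catch (a joint): How far the catch is pressed down, m: 0 up, 0.010 fully down at a firm stop. A spring takes 3 N to start it and 7 N to hold it fully down.
- dropper: Amber bottle, 30 mm diameter, 62 mm high, loose on the chest's top near its corner at x -85, y -115 mm. Leave alone. Origin: centre of its underside.
- beaker: Glass beaker, 68 mm diameter, 90 mm high, loose on the bench beside the chest. Leave alone. Origin: centre of its underside.
- mortar: White bowl of a mortar, 90 mm diameter, 50 mm high, loose on the bench beside the chest. Leave alone. Origin: centre of its underside.
- rack: White rack 60 x 130 mm with four test tubes, 110 mm high in all, loose on the bench beside the chest. Leave alone. Origin: centre of its underside.

How it is judged:
By the outcome, as a careful person would: the job done as asked, in the order asked, and still so for the second after the job is handed in, with the robot touching nothing.
It also fails if it takes over 38 s, if anything falls off the work surface, if the arm or the gripper's body presses on something with over 40 N, if the wrist force passes 120 N, or if a joint passes its speed limit or range.

ROBOT

A 6-joint arm with a two-finger parallel gripper is mounted at the origin on the work surface. World frame = base frame: x ahead of the robot, y to its left, z up, the work surface at z = 0. Lengths are in mm, angles in rad, forces in N, time in s.
With the tool pointing down it reaches from about 275 to 1000 mm from the base axis. Payload 8.4 kg.
Tool frame: the origin (TCP) lies between the finger pads; the fingertips stand r.nose_length ahead of it and the grasp point (between the pads) lies 8 mm behind it (r.nose_length is the distance from the TCP to the fingertips, in mm); y points along the fingers, x is the direction in which the jaws open and shut, and the axes are right-handed (so a half turn about y gives the same grasp; the last joint's range is limited). The gripper opens to 85 mm and grips with 20 to 120 N. Pads are 22 mm wide; open, the fingers measure 114 mm over their backs; the gripper's body (76 mm by 85 mm) begins 54 mm behind the grasp point. The pads swing forward as they close: fully open they stand 13 mm farther back than shut.
Start: joints at [1.168, 0.353, 1.633, -0, 1.155, -0.002], TCP at [243.846, 575.471, 242.281] pointing down, gripper open.
Joint ranges: [-2.63, 2.63], [-0.92, 2.1], [0.06, 2.66], [-1.3, 4.44], [0, 2.69], [-3.02, 3.02]. Speed limits (rad/s): [2.22, 2.22, 2.79, 3.14, 3.14, 3.14].

INTERFACE

Orientations are given as [roll, pitch, yaw] about the fixed x, y, z axes, in that order (R = Rz(yaw) Ry(pitch) Rx(roll)).
In Python, from rig import r, cams, order gives the robot as it stands. The module is installed in compiled form; this text tells all that it offers.
- The arm moves only by the shell command python3 -m crank 'ROWS' [FORCE]. ROWS is JSON, a list of rows, each a list of 7 numbers: the turn, a rotation vector about the tool's x, y, z in degrees, then the shift along the tool's x, y, z in cm, then the opening, from -1 (shut) to 1 (fully open). A call has exactly 10 rows; each row shifts and turns the pose as measured when the row begins, along the tool's axes as they then stand; what a row does not reach is not made up. A row lasts 1/12 s, in which the tool goes at most 41.7 mm and 7.16 degrees, less where a joint would pass 70% of its speed; a pose out of reach is approached as far as the arm can. A call with a gripper value outside its range is refused whole. The fingers move at their own pace and stop on an object; FORCE is the grip in N (left out, the last holds). Time passes only in rows, so rows that do not move let the fingers close, or fill a call up. It gives the time, the measured TCP pose, the force and the opening at its end, in the units of the state.
- r.sense(): the state, without advancing time (a new reading comes with each control period).
- cams.grab_frame(name): name is "scene" or "side" or "wrist"; returns the picture (384x512x3 uint8, blue, green, red); there is no depth.
- cams.camera_info(name): a dict with "intrinsics" (3x3 intrinsics, pixels), "k1" (the pictures are not rectified: a ray, as slopes to the right and down, at radius r is drawn at 1 + k1 r^2 times it, then the intrinsics apply), "view" (4x4, takes a point from world to camera coordinates); the wrist camera has in their place "hand_eye" (4x4, takes a point from camera to tool coordinates, whose origin is the TCP and whose axes are the tool frame's). Camera axes: x right, y up, looking along -z (the intrinsics and any distortion apply to the point x, -y, -z); pixel columns grow to the right and rows downward; lengths in mm; the calibration is good to about 2 mm. A picture is of the moment at which its call begins: read the wrist's pose just before it. camera_info takes no time and is no camera call.
- order.sign_off(): hands the job in, once; it reports no verdict.
The state is a dict: "clock": time; "qpos": joint angles; "qvel": joint speeds; "joint_efforts": joint torques, N m; "eef_pos": TCP position; "tcp_rot": TCP orientation; "contact_force": force on the tool from outside, world axes, zero at the start; "wrist_torque": the same for the moment, N m; "opening": opening from 0.0 (shut) to 1.0 (fully open).
Only numpy, scipy, OpenCV 4.12 (cv2) and the standard library are available. Lean on these libraries where they do the work, as an engineer would, in place of code of your own. Each camera call takes 0.05 s, during which the arm holds its last target.

## Working session

There is one attempt and no reset: what is moved stays moved. The work goes in short steps, Python scripts to look and compute and a shell command to move; the robot and the scene stay as the last step left them, time stands still between calls to the robot, and variables do not carry over. Pictures are saved under pics/ and viewed, and the job is handed in when it is done.

```bash
mkdir -p pics; ls
python3 - <<'E'
from rig import r,cams,order
import cv2,numpy as np
np.set_printoptions(precision=4,suppress=True)
s=r.sense();print(s, r.nose_length)
for n in("scene","side","wrist"):
    cv2.imwrite(f"pics/{n}0.png",cams.grab_frame(n));print(n,cams.camera_info(n))
E
```

```text
pics
{'clock': 0.0, 'qpos': array([ 1.1676,  0.3537,  1.6341,  0.    ,  1.1552, -0.0024]), 'qvel': array([-0.0007,  0.0004, -0.0013,  0.0016, -0.002 ,  0.0001]), 'joint_efforts': array([  0.0017, -60.5242, -34.2066,   0.0002,   0.0095,   0.    ]), 'eef_pos': array([243.6706, 575.0297, 241.5311]), 'tcp_rot': array([-1.5708,  0.0014,  1.17  ]), 'contact_force': array([-0.4346, -1.3761, -0.6331]), 'wrist_torque': array([-0.0221, -0.0216,  0.0175]), 'opening': 1.0027428113498449} 11.0
scene {'intrinsics': array([[402.0627,   0.    , 254.3731],
       [  0.    , 402.0627, 197.7918],
       [  0.    ,   0.    ,   1.    ]]), 'k1': -0.04334476879160476, 'view': array([[    0.7912,     0.6115,     0.0117,  -517.8489],
       [   -0.4495,     0.5683,     0.6892,   149.2176],
       [    0.4148,    -0.5505,     0.7245, -1387.3608],
       [    0.    ,     0.    ,     0.    ,     1.    ]])}
side {'intrinsics': array([[350.1511,   0.    , 248.6715],
       [  0.    , 350.1511, 193.02  ],
       [  0.    ,   0.    ,   1.    ]]), 'k1': -0.0582760881295662, 'view': array([[   0.8118,   -0.5837,   -0.0173, -447.3123],
       [   0.3182,    0.4173,    0.8513, -313.9844],
       [  -0.4897,   -0.6965,    0.5245, -475.3723],
       [   0.    ,    0.    ,    0.    ,    1.    ]])}
wrist {'intrinsics': array([[271.6716,   0.    , 255.3594],
       [  0.    , 271.6716, 195.127 ],
       [  0.    ,   0.    ,   1.    ]]), 'k1': -0.05624617570852925, 'hand_eye': array([[   1.    ,    0.0001,    0.0007,    0.1086],
       [   0.0006,    0.3048,   -0.9524, -132.1875],
       [  -0.0003,    0.9524,    0.3048,   78.3415],
       [   0.    ,    0.    ,    0.    ,    1.    ]])}
```

View pics/scene0.png

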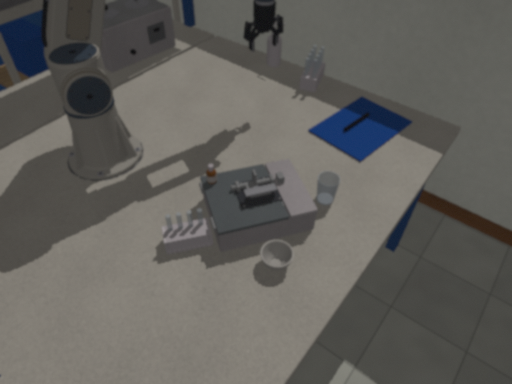

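View pics/side0.png

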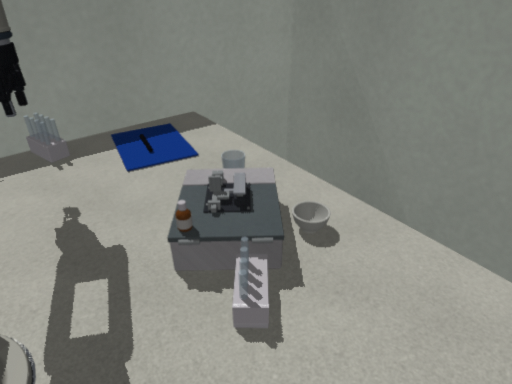

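View pics/wrist0.png

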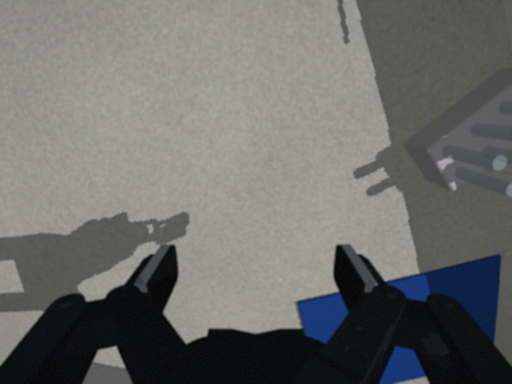

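Run:
```python
import cv2
a=cv2.imread('pics/scene0.png')[140:280,150:350];cv2.imwrite('pics/scene0c.png',cv2.resize(cv2.convertScaleAbs(a,alpha=1.5),None,fx=4,fy=4,interpolation=cv2.INTER_CUBIC))
a=cv2.imread('pics/side0.png')[145:285,160:340];cv2.imwrite('pics/side0c.png',cv2.resize(cv2.convertScaleAbs(a,alpha=1.3),None,fx=4,fy=4,interpolation=cv2.INTER_CUBIC))
```

```text
(no output)
```

View pics/scene0c.png

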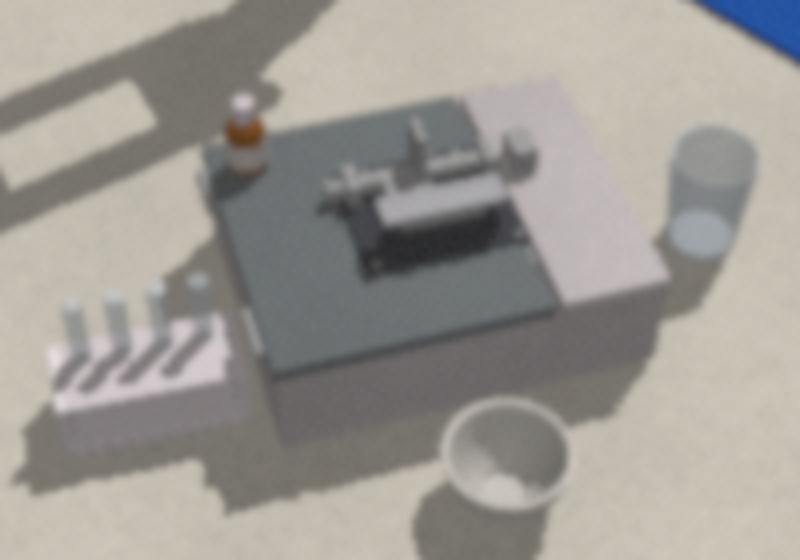

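View pics/side0c.png

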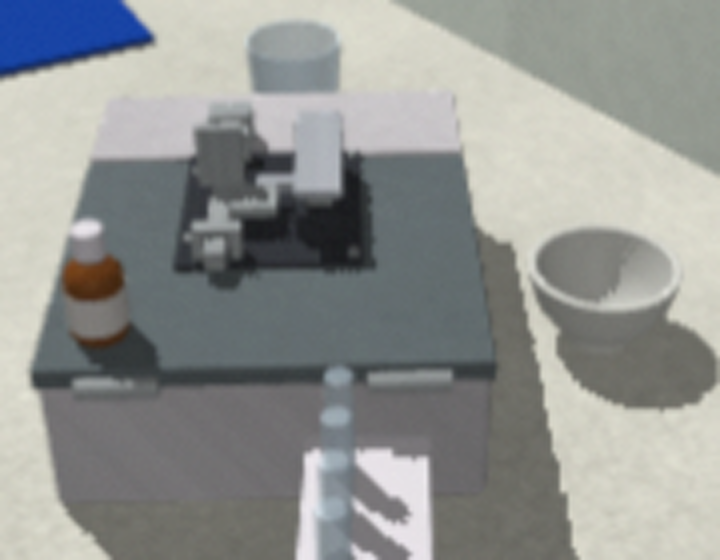

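```bash
cat > h.py <<'E'
import numpy as np,cv2
from rig import r,cams,order
from scipy.optimize import least_squares
from scipy.spatial.transform import Rotation as R
np.set_printoptions(precision=2,suppress=True)
def proj(n,P,pose=None):
    c=cams.camera_info(n);P=np.atleast_2d(P)
    if n=='wrist':
        p,rot=pose;T=np.eye(4);T[:3,:3]=R.from_euler('xyz',rot).as_matrix();T[:3,3]=p
        V=np.linalg.inv(T@c['hand_eye'])
    else: V=c['view']
    q=P@V[:3,:3].T+V[:3,3]
    s=np.c_[q[:,0],-q[:,1]]/-q[:,2:3]
    s=s*(1+c['k1']*(s**2).sum(1,keepdims=True))
    K=c['intrinsics'];return s*[K[0,0],K[1,1]]+K[:2,2]
def c2w(t,P):
    P=np.atleast_2d(np.array(P,float));a=t[2];c,s=np.cos(a),np.sin(a)
    return np.c_[P[:,0]*c-P[:,1]*s+t[0],P[:,0]*s+P[:,1]*c+t[1],P[:,2]]
E
cat > fit.py <<'E'
from h import *
C=[[-110,-140,90],[110,-140,90],[-110,140,90],[110,140,90]]
side=np.array([[35,375],[495,368],[108,92],[458,92]])/4+[160,145]
sc=np.array([[205,148],[275,370],[555,80],[668,280]])/4+[150,140]
def f(t): 
    P=c2w(t,C);return np.r_[(proj('side',P)-side).ravel(),(proj('scene',P)-sc).ravel()]
best=min((least_squares(f,[600,0,a]) for a in np.arange(-3,3.2,.7)),key=lambda o:o.cost)
print(best.x,best.fun.reshape(-1,2))
t=best.x;np.save('t.npy',t)
Q=[[-27,-5,144],[-40,-5,144],[-14,-5,144],[-27,78,112],[14,-45,128],[40,-45,128],[14,45,128],[40,45,128],[-85,-115,90]]
print(c2w(t,Q))
print('sidecrop',(proj('side',c2w(t,Q))-[160,145])*4)
print('scenecrop',(proj('scene',c2w(t,Q))-[150,140])*4)
E
python3 fit.py
```

```text
[576.01 108.11   5.67] [[-0.14 -1.47]
 [ 0.07 -1.9 ]
 [ 1.51  0.98]
 [-1.   -0.75]
 [-1.5  -0.01]
 [-1.55  0.59]
 [-0.04 -0.64]
 [-0.12  0.13]]
[[551.05 119.57 144.  ]
 [540.42 127.05 144.  ]
 [561.68 112.08 144.  ]
 [598.84 187.43 112.  ]
 [561.55  63.26 128.  ]
 [582.8   48.29 128.  ]
 [613.36 136.85 128.  ]
 [634.62 121.88 128.  ]
 [440.3   63.02  90.  ]]
sidecrop [[220.33 129.19]
 [196.21 129.69]
 [244.47 128.7 ]
 [233.86 108.62]
 [295.74 191.97]
 [345.8  190.97]
 [299.82 109.79]
 [345.09 108.87]
 [ 94.19 336.25]]
scenecrop [[407.33 132.52]
 [401.95 120.4 ]
 [412.8  144.82]
 [516.99 142.86]
 [368.51 200.39]
 [379.16 226.82]
 [493.31 174.2 ]
 [505.7  199.76]
 [239.67 163.88]]
```

```bash
python3 -m crank '[[0,7,0,0,0,0,-0.06],[0,7,0,0,0,0,-0.06],[0,7,0,0,0,0,-0.06],[0,7,0,0,0,0,-0.06],[0,7,0,0,0,0,-0.06],[0,7,0,0,0,0,-0.06],[0,7,0,0,0,0,-0.06],[0,7,0,0,0,0,-0.06],[0,7,0,0,0,0,-0.06],[0,7,0,0,0,0,-0.06]]' 20; python3 -c "
from h import *
print(r.sense()['tcp_rot'],r.nose_length)"
```

```text
clock: 0.98
eef_pos: [242.8, 573.2, 238.4]
tcp_rot: [-1.578, 0.002, -0.079]
contact_force: [-0.3, -0.1, 0.0]
opening: 0.469
[-1.58  0.   -0.08] 11.0
```

```bash
python3 -m crank '[[0,7,0,0,0,0,-0.06],[0,7,0,0,0,0,-0.06],[0,7,0,0,0,0,-0.06],[0,7,0,0,0,0,-0.06],[0,2.5,0,0,0,0,-0.06],[0,0,0,3.6,0,-1.46,-0.06],[0,0,0,3.6,0,-1.46,-0.06],[0,0,0,3.6,0,-1.46,-0.06],[0,0,0,3.6,0,-1.46,-0.06],[0,0,0,3.6,0,-1.46,-0.06]]' && python3 -m crank '[[0,0,0,3.6,0,-1.46,-0.06],[0,0,0,3.6,0,-1.46,-0.06],[0,0,0,3.6,0,-1.46,-0.06],[0,0,0,3.6,0,-1.46,-0.06],[0,0,0,3.6,0,-1.46,-0.06],[0,0,0,3.6,0,-1.46,-0.06],[0,0,0,3.6,0,-1.46,-0.06],[0,0,0,3.6,0,-1.46,-0.06],[0,0,0,0,0,0,-0.06],[0,0,0,0,0,0,-0.06]]'
```

```text
clock: 1.82
eef_pos: [343.6, 407.1, 235.7]
tcp_rot: [-1.581, -0.0, -0.625]
contact_force: [0.6, 0.6, -0.4]
opening: 0.469
clock: 2.65
eef_pos: [516.7, 122.6, 236.5]
tcp_rot: [-1.582, -0.002, -0.629]
contact_force: [-0.5, 0.6, -0.3]
opening: 0.472
```

```bash
python3 -m crank '[[0.6,-0.9,0,2.9,0,-0.4,-0.06],[0,0,0,2.9,0,-0.4,-0.06],[0,0,0,0,0,0,-0.06],[0,0,0,0,0,0,-0.06],[0,0,0,0,0,0,-0.06],[0,0,0,0,0,0,-0.06],[0,0,0,0,0,0,-0.06],[0,0,0,0,0,0,-0.06],[0,0,0,0,0,0,-0.06],[0,0,0,0,0,0,-0.06]]'
cat > w.py <<'E'
from h import *
import sys
s=r.sense();print(s['eef_pos'],s['tcp_rot'],s['contact_force'])
im=cams.grab_frame('wrist');np.save(f'wp{sys.argv[1]}.npy',np.array([s['eef_pos'],s['tcp_rot']]))
cv2.imwrite(f'pics/w{sys.argv[1]}.png',cv2.resize(cv2.convertScaleAbs(im,alpha=1.4),None,fx=1.5,fy=1.5,interpolation=cv2.INTER_CUBIC))
E
python3 w.py 1
```

```text
clock: 3.48
eef_pos: [555.6, 87.3, 235.4]
tcp_rot: [-1.572, 0.002, -0.607]
contact_force: [0.5, -0.9, 0.1]
opening: 0.473
[555.58  87.32 235.44] [-1.57  0.   -0.61] [ 0.54 -0.94  0.13]
```

View pics/w1.png

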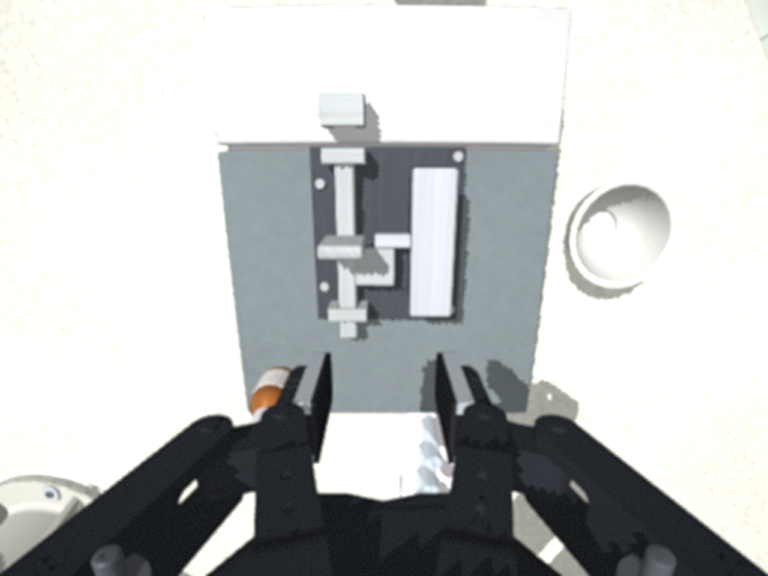

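```bash
cat > fw.py <<'E'
from h import *
pose=np.load('wp1.npy');t0=np.load('t.npy')
Q=[[14,45,128],[40,45,128],[14,-45,128],[40,-45,128],[-40,-5,144],[-14,-5,144],[-110,140,90],[110,140,90]]
z=np.array([[412,168],[458,168],[410,316],[453,316],[318,258],[363,258],[214,8],[571,10]])/1.5
print(proj('wrist',c2w(t0,Q),pose)*1.5)
f=lambda t:(proj('wrist',c2w(t,Q),pose)-z).ravel()
o=least_squares(f,t0);print(o.x,o.x[2]-2*np.pi,o.fun.reshape(-1,2)*1.5)
np.save('tw.npy',o.x);print(c2w(o.x,[[-27,-5,144],[27,0,128],[0,-26,128]]))
# finger pads: pixel of tip at given tool coordinates
p,rot=pose;M=R.from_euler('xyz',rot).as_matrix()
for tx in(-27,27):
  for ty in(0,5,11):
    for tz in(-11,11): print(tx,ty,tz,proj('wrist',M@[tx,ty,tz]+p,pose)*1.5)
E
python3 fw.py
```

```text
[[417.88 170.6 ]
 [463.67 171.1 ]
 [413.49 319.01]
 [454.61 319.21]
 [321.69 262.7 ]
 [367.79 262.93]
 [211.53   8.42]
 [574.8   11.39]]
[575.19 110.68   5.67] -0.6169466663642886 [[ 2.44 -0.33]
 [ 2.33  0.32]
 [-0.09  0.65]
 [-1.89  0.98]
 [-0.27  1.61]
 [ 0.93  1.99]
 [-5.42 -3.14]
 [ 1.35 -1.  ]]
[[550.28 122.23 144.  ]
 [597.21  95.06 128.  ]
 [560.15  89.48 128.  ]]
-27 0 -11 [[312.74 410.19]]
-27 0 11 [[309.27 357.73]]
-27 5 -11 [[314.8  402.81]]
-27 5 11 [[311.56 351.61]]
-27 11 -11 [[317.12 394.51]]
-27 11 11 [[314.12 344.75]]
27 0 -11 [[455.71 410.04]]
27 0 11 [[459.25 357.6 ]]
27 5 -11 [[453.55 402.67]]
27 5 11 [[456.86 351.49]]
27 11 -11 [[451.11 394.38]]
27 11 11 [[454.18 344.63]]
```

```bash
python3 -m crank '[[0,0.5,0,0.25,0,0.6,0.06],[0,0,0,0,1.5,0,0.06],[0,0,0,0,1.5,0,0.06],[0,0,0,0,1.5,0,0.06],[0,0,0,0,1.5,0,0.06],[0,0,0,0,1.5,0,0.06],[0,0,0,0,0.5,0,0.06],[0,0,0,0,0,0,0.06],[0,0,0,0,0,0,0.06],[0,0,0,0,0,0,0.06]]'
cat > st.py <<'E'
from h import *
s=r.sense();t=np.load('tw.npy');p=s['eef_pos'];a=t[2];d=p[:2]-t[:2]
print('clk',s['clock'],'chest xy',d@[np.cos(a),np.sin(a)],d@[-np.sin(a),np.cos(a)],'z',p[2],'rot',s['tcp_rot'],'dyaw deg',np.degrees(s['tcp_rot'][2]-a+2*np.pi),'F chest x,y',s['contact_force'][:2]@[np.cos(a),np.sin(a)],s['contact_force'][:2]@[-np.sin(a),np.cos(a)],'Fz',s['contact_force'][2],'tq',s['wrist_torque'],'op',s['opening'])
E
python3 st.py; python3 w.py 2;python3 - <<'E'
import cv2
from rig import cams
a=cams.grab_frame('side')[130:250,150:310];cv2.imwrite('pics/s2.png',cv2.resize(a,None,fx=5,fy=5,interpolation=cv2.INTER_CUBIC))
E
```

```text
clock: 4.37
eef_pos: [566.2, 93.4, 154.9]
tcp_rot: [-1.568, -0.002, -0.621]
contact_force: [0.2, -0.3, 0.0]
opening: 0.529
clk 4.3667 chest xy 2.699234058050181 -19.30099226012545 z 154.94199728127546 rot [-1.57 -0.   -0.62] dyaw deg -0.20433404206599087 F chest x,y 0.390974140277069 -0.12333931583670588 Fz 0.03193044585427674 tq [0.06 0.02 0.05] op 0.5292897017392282
[566.23  93.38 154.94] [-1.57 -0.   -0.62] [ 0.25 -0.33  0.03]
```

View pics/w2.png

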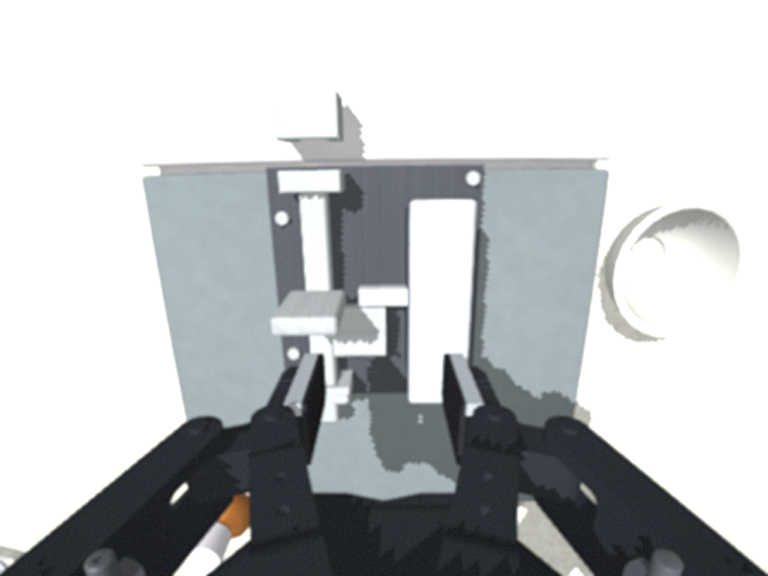

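View pics/s2.png

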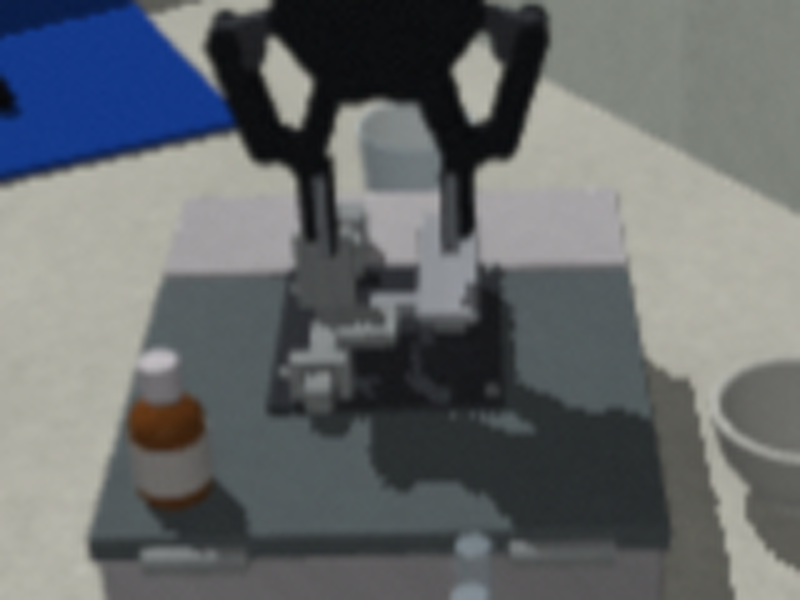

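```bash
cat > fw2.py <<'E'
from h import *
pose=np.load('wp2.npy');t0=np.load('tw.npy')
Q=[[14,45,128],[40,45,128],[14,-45,128],[-40,-5,144],[-14,-5,144]]
z=np.array([[409,200],[475,200],[410,403],[272,334],[340,332]])/1.5
print(proj('wrist',c2w(t0,Q),pose)*1.5)
f=lambda d:(proj('wrist',c2w(np.r_[d,t0[2]],Q),pose)-z).ravel()
o=least_squares(f,t0[:2]);print(o.x,o.fun.reshape(-1,2)*1.5)
t=np.r_[o.x,t0[2]];np.save('tw2.npy',t)
E
python3 fw2.py; sed -i 's/tw.npy/tw2.npy/' st.py; python3 st.py
```

```text
[[412.76 199.93]
 [480.16 199.92]
 [409.1  404.  ]
 [272.69 337.36]
 [340.31 337.18]]
[575.01 111.7 ] [[ 1.87 -1.98]
 [ 3.37 -1.99]
 [-2.51 -0.38]
 [-1.38  1.63]
 [-1.69  3.45]]
clk 4.4667 chest xy 3.611004385325263 -19.944043011880584 z 155.2535031098236 rot [-1.57 -0.   -0.62] dyaw deg -0.2048407141681509 F chest x,y -0.4985005554349891 0.49560850178712723 Fz 1.0306822426363849 tq [-0.03  0.02  0.04] op 0.5274169768309559
```

```bash
python3 -m crank '[[0,0,0,-0.36,0,-0.4,0.0],[0,0,0,0,0,0,0.0],[0,0,0,0,0.5,0,0.0],[0,0,0,0,0.5,0,0.0],[0,0,0,0,0.4,0,0.0],[0,0,0,0,0,0,0.0],[0,0,0,0,0,0,0.0],[0,0,0,0,0,0,0.0],[0,0,0,0,0,0,0.0],[0,0,0,0,0,0,0.0]]'; python3 st.py
```

```text
clock: 5.3
eef_pos: [561.6, 92.2, 141.7]
tcp_rot: [-1.565, -0.005, -0.621]
contact_force: [-0.5, -0.4, 0.2]
opening: 0.498
clk 5.3 chest xy 0.33102379145750555 -23.679114728606947 z 141.66139765890546 rot [-1.56 -0.   -0.62] dyaw deg -0.21871395326858387 F chest x,y -0.2001750071758499 -0.5985848851825111 Fz 0.18457354185759567 tq [-0.01 -0.03 -0.06] op 0.4982327546784333
```

```bash
python3 -m crank '[[0,0,0,0,0.3,0,0.0],[0,0,0,0,0.3,0,0.0],[0,0,0,0,0.3,0,0.0],[0,0,0,0,0.2,0,0.0],[0,0,0,0,0,0,0.0],[0,0,0,0,0,0,0.0],[0,0,0,0,0,0,0.0],[0,0,0,0,0,0,0.0],[0,0,0,0,0,0,0.0],[0,0,0,0,0,0,0.0]]'; python3 st.py
```

```text
clock: 6.13
eef_pos: [562.1, 92.2, 131.2]
tcp_rot: [-1.564, -0.006, -0.621]
contact_force: [-2.1, 0.4, 4.8]
opening: 0.505
clk 6.1333 chest xy 0.7780642586843735 -23.340561963938384 z 131.2142630523182 rot [-1.56 -0.01 -0.62] dyaw deg -0.21907974650094986 F chest x,y -1.8974858390235112 -0.8994680718001234 Fz 4.8103894811445915 tq [-0.14  0.24 -0.03] op 0.5053259179128426
```

```bash
python3 -m crank '[[0,0,0,0,0.25,0,0.0],[0,0,0,0,0.25,0,0.0],[0,0,0,0,0.1,0,0.0],[0,0,0,0,0,0,0.0],[0,0,0,0,0,0,0.0],[0,0,0,0,0,0,0.0],[0,0,0,0,0,0,0.0],[0,0,0,0,0,0,0.0],[0,0,0,0,0,0,0.0],[0,0,0,0,0,0,0.0]]'; python3 st.py; python3 w.py 3;python3 - <<'E'
import cv2
from rig import cams
a=cams.grab_frame('side')[130:250,150:310];cv2.imwrite('pics/s3.png',cv2.resize(a,None,fx=5,fy=5,interpolation=cv2.INTER_CUBIC))
E
```

```text
clock: 6.97
eef_pos: [562.2, 92.2, 128.7]
tcp_rot: [-1.563, -0.007, -0.621]
contact_force: [-1.9, -0.7, 5.5]
opening: 0.497
clk 6.9667 chest xy 0.8124634073184462 -23.298309793603025 z 128.6733932913856 rot [-1.56 -0.01 -0.62] dyaw deg -0.2274063897764759 F chest x,y -1.1393806046717894 -1.6250075920362 Fz 5.462021405952942 tq [-0.17  0.3  -0.03] op 0.49746357621633147
[562.19  92.22 128.67] [-1.56 -0.01 -0.62] [-1.87 -0.67  5.46]
```

View pics/w3.png

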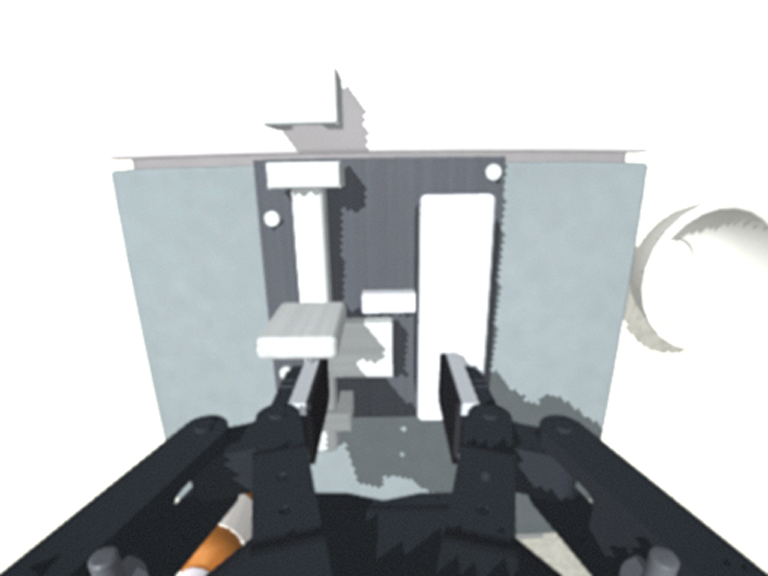

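View pics/s3.png

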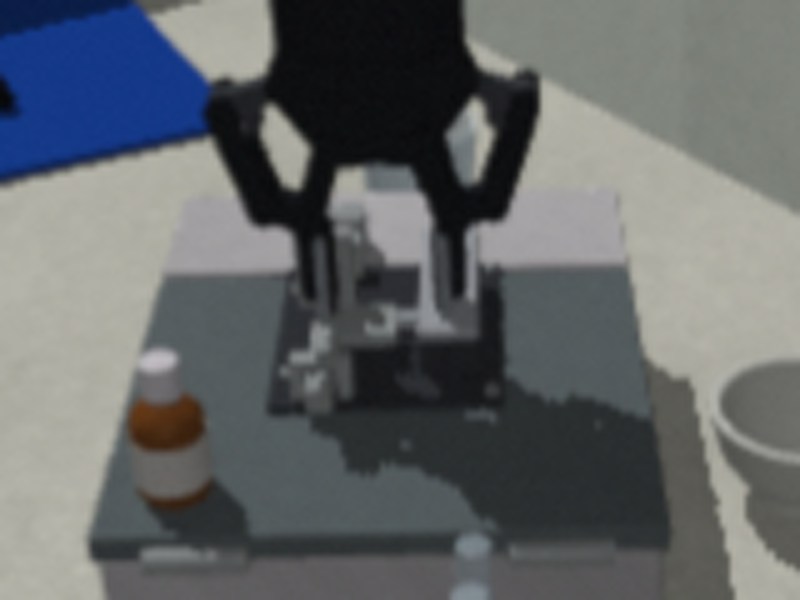

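```bash
python3 -m crank '[[0,0,0,0,0.3,0,0.0],[0,0,0,0,0.3,0,0.0],[0,0,0,0,0.2,0,0.0],[0,0,0,0,0.1,0,0.0],[0,0,0,0,0.1,0,0.0],[0,0,0,0,0.1,0,0.0],[0,0,0,0,0.1,0,0.0],[0,0,0,0,0.1,0,0.0],[0,0,0,0,0.1,0,0.0],[0,0,0,0,0.1,0,0.0]]'; python3 st.py
```

```text
clock: 7.9
eef_pos: [562.3, 92.1, 126.7]
tcp_rot: [-1.562, -0.009, -0.622]
contact_force: [-6.4, -0.5, 15.9]
opening: 0.501
clk 7.9 chest xy 1.0145073712416937 -23.322199070399442 z 126.68269016322256 rot [-1.56 -0.01 -0.62] dyaw deg -0.2625424318118582 F chest x,y -4.96877403823026 -4.113849609105629 Fz 15.880580080609475 tq [-0.35  0.75 -0.09] op 0.5007533539961059
```

```bash
python3 -m crank '[[0,0,0,0,0.1,0.2,0.0],[0,0,0,0,0.1,0.3,0.0],[0,0,0,0,0.1,0.3,0.0],[0,0,0,0,0.1,0.3,0.0],[0,0,0,0,0.1,0.3,0.0],[0,0,0,0,0.1,0.3,0.0],[0,0,0,0,0.1,0.3,0.0],[0,0,0,0,0.1,0.3,0.0],[0,0,0,0,0.1,0.3,0.0],[0,0,0,0,0.1,0.3,0.0]]'; python3 st.py
```

```text
clock: 8.73
eef_pos: [562.9, 93.0, 126.9]
tcp_rot: [-1.613, -0.004, -0.62]
contact_force: [-12.9, -13.0, 24.6]
opening: 0.499
clk 8.7333 chest xy 0.9462391343930994 -22.30778902043229 z 126.86236846917676 rot [-1.61 -0.   -0.62] dyaw deg -0.1579339737204394 F chest x,y -3.0526907542191375 -18.06491691677633 Fz 24.619782543586435 tq [-2.57  1.55 -0.46] op 0.4991576708001147
```

```bash
python3 w.py 4;python3 - <<'E'
import cv2
from rig import cams
a=cams.grab_frame('side')[150:230,190:290];cv2.imwrite('pics/s4.png',cv2.resize(a,None,fx=7,fy=7,interpolation=cv2.INTER_CUBIC))
a=cams.grab_frame('scene')[130:220,200:310];cv2.imwrite('pics/sc4.png',cv2.resize(cv2.convertScaleAbs(a,alpha=1.5),None,fx=6,fy=6,interpolation=cv2.INTER_CUBIC))
E
```

```text
[562.87  92.95 126.86] [-1.61 -0.   -0.62] [-12.94 -12.97  24.62]
```

View pics/w4.png

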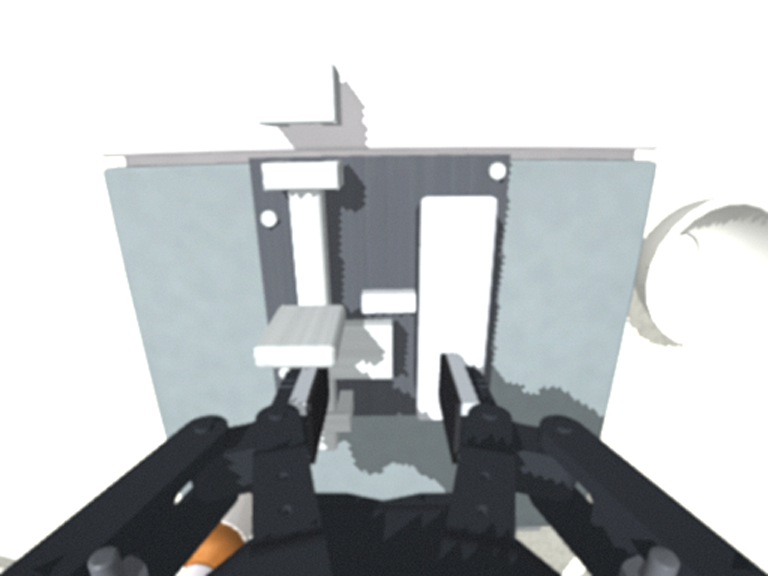

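View pics/s4.png

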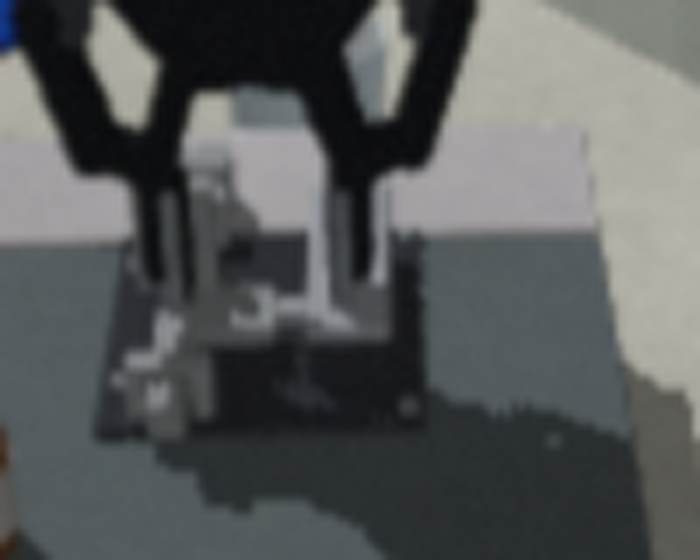

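View pics/sc4.png

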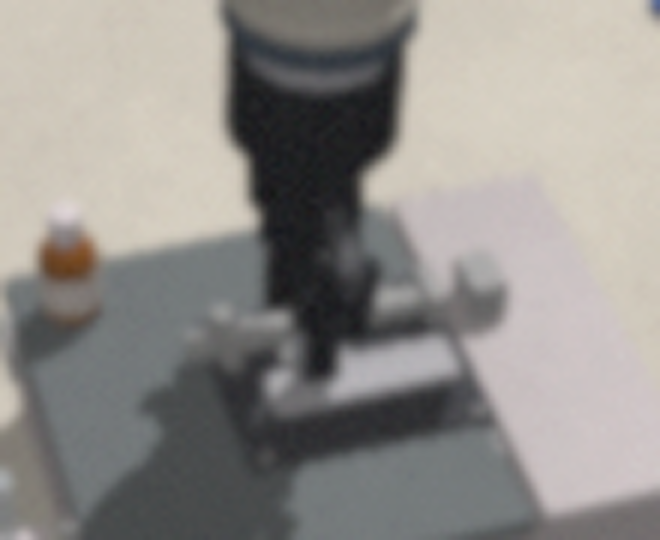

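Run:
```python
from h import *
im=cv2.imread('pics/w4.png')[300:450,240:500];cv2.imwrite('pics/w4c.png',cv2.resize(cv2.convertScaleAbs(im,alpha=1),None,fx=3,fy=3,interpolation=cv2.INTER_CUBIC))
pose=np.load('wp4.npy');t=np.load('tw2.npy')
for b in (0,.002): print(proj('wrist',c2w(t,[[-40,-5+b*1000,144],[-14,-5+b*1000,144],[-40,3+b*1000,144],[14,45,118],[40,45,118],[14,-45,118]]),pose)*1.5)
p,rot=pose;M=R.from_euler('xyz',rot).as_matrix()
for ty in(-17,0,8): print(ty,proj('wrist',[M@[x,ty,11]+p for x in(-34,-21,21,34)],pose)*1.5)
```

```text
[[254.58 367.84]
 [336.92 367.79]
 [251.56 345.16]
 [422.96 194.92]
 [500.67 195.04]
 [416.11 419.91]]
[[253.83 362.27]
 [336.64 362.19]
 [250.8  339.33]
 [422.96 194.92]
 [500.67 195.04]
 [416.11 419.91]]
-17 [[278.6  381.65]
 [318.94 381.82]
 [450.02 381.69]
 [490.31 381.43]]
0 [[289.92 357.61]
 [325.9  357.7 ]
 [442.64 357.59]
 [478.58 357.43]]
8 [[294.45 348.01]
 [328.68 348.07]
 [439.7  347.98]
 [473.89 347.85]]
```

View pics/w4c.png

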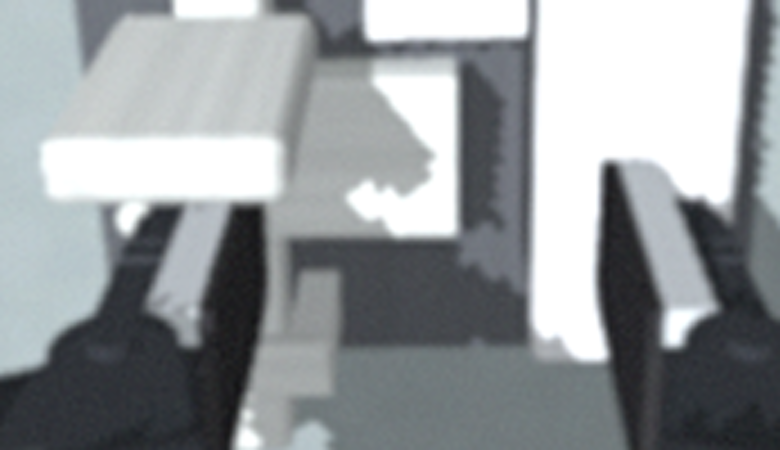

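```bash
python3 -m crank '[[1,0,0,0,0,0,0.0],[1,0,0,0,0,0,0.0],[1,0,0,0,0,0,0.0],[0,0,0,0,0,0,0.0],[0,0,0,0,0,0,0.0],[0,0,0,0,0,0,0.0],[0,0,0,0,0,0,0.0],[0,0,0,0,0,0,0.0],[0,0,0,0,0,0,0.0],[0,0,0,0,0,0,0.0]]'; python3 st.py
```

```text
clock: 9.72
eef_pos: [562.3, 92.1, 129.8]
tcp_rot: [-1.557, -0.004, -0.621]
contact_force: [-2.4, 0.8, 5.2]
opening: 0.504
clk 9.7167 chest xy 0.9165315905404031 -23.330187454592995 z 129.82752643842483 rot [-1.56 -0.   -0.62] dyaw deg -0.2400390905904025 F chest x,y -2.4615068749862044 -0.7577118838577341 Fz 5.179709549134367 tq [-0.16  0.24 -0.06] op 0.5040984804099572
```

```bash
python3 -m crank '[[0,0,0,0,0.05,0.4,0.0],[0,0,0,0,0.1,0.4,0.0],[0.1,0,0,0,0.1,0.4,0.0],[0.2,0,0,0,0.1,0.3,0.0],[0.2,0,0,0,0.1,0.2,0.0],[0.2,0,0,0,0.1,0,0.0],[0.2,0,0,0,0.1,0,0.0],[0.2,0,0,0,0.05,0,0.0],[0,0,0,0,0.05,0,0.0],[0,0,0,0,0.05,0,0.0]]'; python3 st.py
```

```text
clock: 10.55
eef_pos: [568.9, 101.0, 127.0]
tcp_rot: [-1.548, -0.004, -0.62]
contact_force: [-3.6, -1.4, 8.1]
opening: 0.507
clk 10.55 chest xy 1.2449235701454178 -12.25012392481324 z 127.04729919958766 rot [-1.55 -0.   -0.62] dyaw deg -0.18710626304570924 F chest x,y -2.1340596433834422 -3.206227605376274 Fz 8.100807652144637 tq [-0.3   0.38 -0.07] op 0.5073862262261805
```

```bash
python3 -m crank '[[0,0,0,0,0.07,0.3,0.0],[0,0,0,0,0.07,0.4,0.0],[0,0,0,0,0.07,0.4,0.0],[0,0,0,0,0.07,0.4,0.0],[0,0,0,0,0.07,0.4,0.0],[0,0,0,0,0.07,0.4,0.0],[0,0,0,0,0.07,0.2,0.0],[0,0,0,0,0.06,0,0.0],[0,0,0,0,0.05,0,0.0],[0,0,0,0,0.05,0,0.0]]'; python3 st.py; python3 w.py 5
```

```text
clock: 11.38
eef_pos: [574.4, 108.3, 127.1]
tcp_rot: [-1.578, -0.001, -0.618]
contact_force: [-3.8, -0.1, 8.5]
opening: 0.5
clk 11.3833 chest xy 1.499208755235237 -3.1243900926860397 z 127.10738689803414 rot [-1.58 -0.   -0.62] dyaw deg -0.07548035631996855 F chest x,y -3.0898761827091814 -2.297622888399613 Fz 8.505530510803455 tq [-0.19  0.41  0.01] op 0.49972770111445913
[574.42 108.28 127.11] [-1.58 -0.   -0.62] [-3.85 -0.09  8.51]
```

View pics/w5.png

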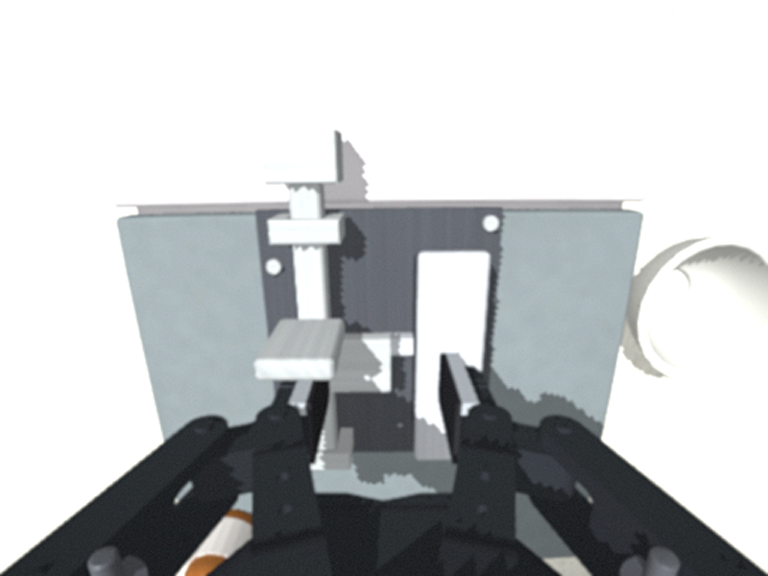

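```bash
python3 -m crank '[[0.2,0,0,0,0.07,0.4,0.0],[0.2,0,0,0,0.07,0.5,0.0],[0.2,0,0,0,0.07,0.5,0.0],[0.2,0,0,0,0.07,0.5,0.0],[0.2,0,0,0,0.07,0.5,0.0],[0.2,0,0,0,0.07,0.5,0.0],[0.2,0,0,0,0.07,0.5,0.0],[0.2,0,0,0,0.07,0.4,0.0],[0.1,0,0,0,0.06,0.2,0.0],[0,0,0,0,0.05,0,0.0]]'; python3 st.py
```

```text
clock: 12.27
eef_pos: [585.9, 123.9, 127.2]
tcp_rot: [-1.586, 0.003, -0.615]
contact_force: [-2.0, 2.3, 7.9]
opening: 0.497
clk 12.2667 chest xy 1.8741097967436466 16.249177060932148 z 127.16687606776756 rot [-1.59  0.   -0.62] dyaw deg 0.08947335226395928 F chest x,y -2.989317986710414 0.721653352089535 Fz 7.900245877545517 tq [0.31 0.22 0.02] op 0.4969693059061073
```

```bash
python3 -m crank '[[0.2,0,0,-0.03,0.07,0.4,0.0],[0.2,0,0,-0.03,0.07,0.4,0.0],[0.2,0,0,-0.03,0.07,0.4,0.0],[0.2,0,0,0,0.07,0.4,0.0],[0.2,0,0,0,0.07,0.4,0.0],[0.2,0,0,0,0.07,0.4,0.0],[0.2,0,0,0,0.07,0.4,0.0],[0.2,0,0,0,0.07,0.4,0.0],[0.2,0,0,0,0.07,0.4,0.0],[0.2,0,0,0,0.07,0.4,0.0]]'; python3 st.py; python3 w.py 6
```

```text
clock: 13.1
eef_pos: [590.0, 129.8, 127.0]
tcp_rot: [-1.612, 0.009, -0.606]
contact_force: [-13.4, -17.1, 22.4]
opening: 0.501
clk 13.1 chest xy 1.7699954618940104 23.45948838464726 z 126.97185504191901 rot [-1.61  0.01 -0.61] dyaw deg 0.6320909563369483 F chest x,y -1.0563569294047581 -21.669782463140248 Fz 22.401572501099256 tq [-2.8   1.77  0.25] op 0.5005179358258555
[590.03 129.81 126.97] [-1.61  0.01 -0.61] [-13.4  -17.06  22.4 ]
```

View pics/w6.png

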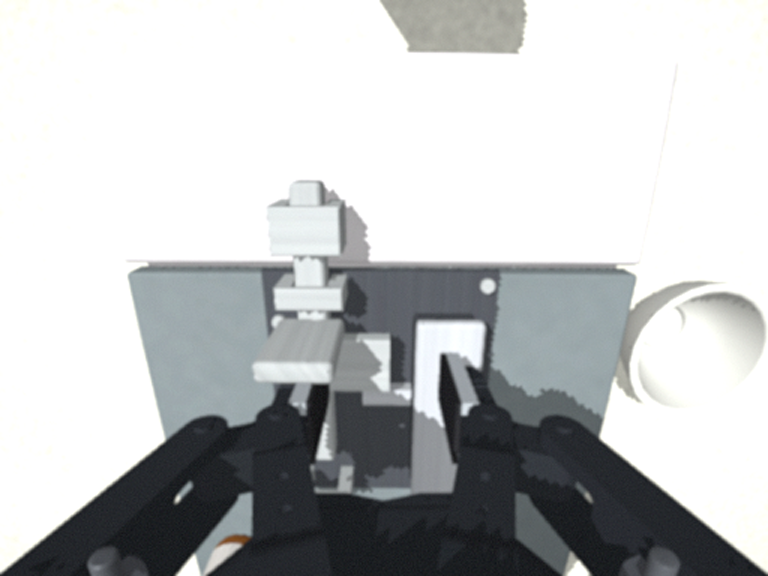

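```bash
cat > b.py <<'E'
from h import *
t0=np.load('tw2.npy')
def go(n,pad,tab):
    pose=np.load(f'wp{n}.npy')
    z=np.array(pad+tab)/1.5
    def f(d):
        Q=[[14,45,118],[40,45,118],[-40,-5+d[2],144],[-14,-5+d[2],144]]
        return (proj('wrist',c2w(np.r_[d[:2],t0[2]],Q),pose)-z).ravel()
    o=least_squares(f,[*t0[:2],20]);print(n,o.x,(o.fun*1.5))
go(5,[[417,252],[490,252]],[[257,376],[333,376]])
go(6,[[414,321],[485,321]],[[254,380],[330,380]])
E
python3 b.py
```

```text
5 [574.33 111.61  15.49] [ 1.12  0.08  1.49  0.07 -3.71  0.09  1.3   0.3 ]
6 [574.35 112.64  40.13] [ 1.29 -0.36  0.41  0.46 -3.13 -0.62  1.61  0.94]
```

```bash
python3 -m crank '[[0.5,0,0,0,0,0.4,0.0],[0.5,0,0,0,0.05,0.5,0.0],[0.5,0,0,0,0.05,0.6,0.0],[0.5,0,0,0,0.05,0.6,0.0],[0.5,0,0,0,0.05,0.6,0.0],[0.5,0,0,0,0.05,0.6,0.0],[0.5,0,0,0,0.05,0.6,0.0],[0.5,0,0,0,0.05,0.6,0.0],[0.5,0,0,0,0.05,0.6,0.0],[0.5,0,0,0,0.05,0.6,0.0]]'; python3 st.py; python3 w.py 7
```

```text
clock: 13.98
eef_pos: [590.2, 130.0, 127.0]
tcp_rot: [-1.629, 0.023, -0.592]
contact_force: [-17.4, -24.3, 25.8]
opening: 0.496
clk 13.9833 chest xy 1.8165788017844269 23.69224231138005 z 126.99485037551952 rot [-1.63  0.02 -0.59] dyaw deg 1.4362431549028256 F chest x,y -0.10987295226321793 -29.857691668460305 Fz 25.779233590952323 tq [-4.38  2.13  0.21] op 0.49590830135839314
[590.2  129.97 126.99] [-1.63  0.02 -0.59] [-17.36 -24.29  25.78]
```

View pics/w7.png

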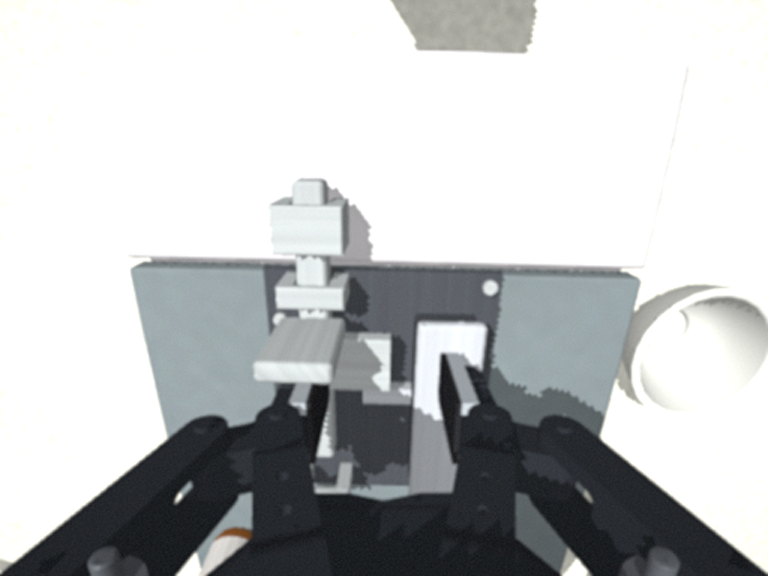

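```bash
python3 -m crank '[[0,0,0,0,0,-0.05,0.0],[0.5,0,0,0,-0.1,-0.05,0.0],[0.5,0,0,0,-0.2,-0.05,0.0],[0.5,0,0,0,-0.3,-0.05,0.0],[0,0,0,0,-0.3,-0.05,0.0],[0,0,0,0,-0.4,-0.05,0.0],[0,0,0,0,-0.5,-0.05,0.0],[0,0,0,0,-0.5,0,0.0],[0,0,0,0,-0.5,0,0.0],[0,0,0,0,-0.5,0,0.0]]'; python3 st.py;python3 -m crank '[[0,0,0,0,-1.5,0,0.0],[0,0,0,0,-1.5,0,0.0],[0,0,0,0,-1.5,0,0.0],[0,0,0,0,-1.5,0,0.0],[0,0,0,0,-1.5,0,0.0],[0,0,0,0,-1.5,-0.5,0.0],[0,0,0,0,-1.5,-1,0.0],[0,0,0,0,0,-1,0.0],[0,0,0,0,0,0,0.0],[0,0,0,0,0,0,0.0]]'; python3 st.py; python3 w.py 8;python3 - <<'E'
import cv2
from rig import cams
a=cams.grab_frame('side')[145:285,160:340];cv2.imwrite('pics/s8.png',cv2.resize(a,None,fx=4,fy=4,interpolation=cv2.INTER_CUBIC))
E
```

```text
clock: 14.87
eef_pos: [589.4, 126.0, 163.3]
tcp_rot: [-1.602, 0.023, -0.593]
contact_force: [-0.4, -0.1, 0.1]
opening: 0.5
clk 14.8667 chest xy 3.4134126112651035 20.013874800027168 z 163.28468211421995 rot [-1.6   0.02 -0.59] dyaw deg 1.38251997361962 F chest x,y -0.26914372574669876 -0.27991314527931005 Fz 0.14239743444457595 tq [ 0.01 -0.05  0.01] op 0.5000847007328039
clock: 15.7
eef_pos: [579.0, 106.2, 276.8]
tcp_rot: [-1.602, 0.022, -0.592]
contact_force: [0.4, 0.7, -0.6]
opening: 0.5
clk 15.7 chest xy 6.476716095198409 -2.1751804644825734 z 276.76356631706295 rot [-1.6   0.02 -0.59] dyaw deg 1.4329803062675588 F chest x,y -0.05311305940798898 0.8277151700795651 Fz -0.5511887569575932 tq [ 0.   -0.02 -0.06] op 0.5002363951203684
[579.03 106.18 276.76] [-1.6   0.02 -0.59] [ 0.44  0.71 -0.55]
```

View pics/w8.png

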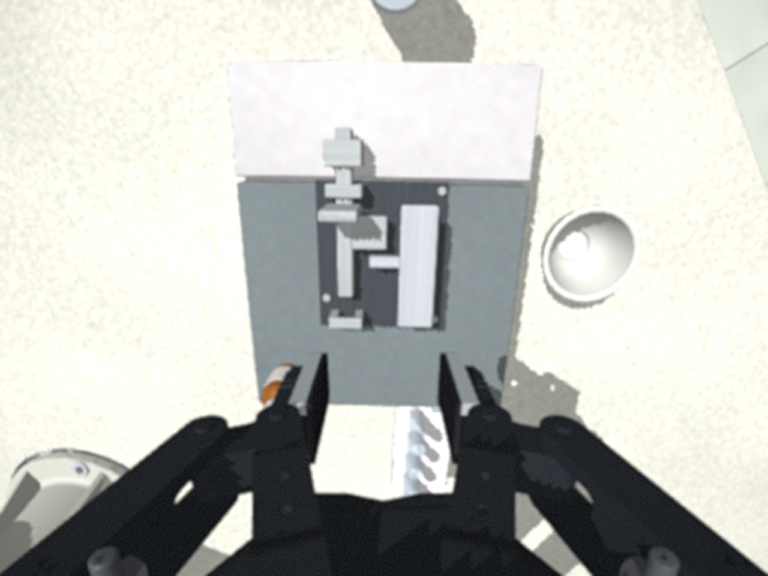

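View pics/s8.png

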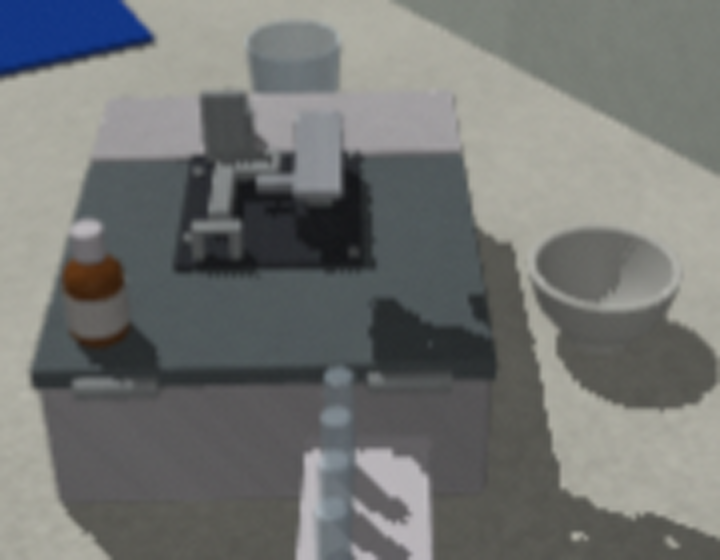

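Run:
```python
from h import *
t=np.load('t.npy')
for b in(34,37,40): print(b,(proj('side',c2w(t,[[-40,-5+b,144],[-14,-5+b,144]]))-[160,145])*4)
t=np.load('tw2.npy');pose=np.load('wp8.npy')
for b in(37,40): print(proj('wrist',c2w(t,[[-40,-5+b,144],[-14,-5+b,144]]),pose)*1.5)
for z in(118,128): print(z,proj('wrist',c2w(t,[[14,45,z],[40,45,z],[14,-45,z],[40,-45,z]]),pose)*1.5)
a=cv2.imread('pics/side0.png')[145:285,160:340].astype(int)
b=cv2.resize(cv2.imread('pics/s8.png'),(180,140),interpolation=cv2.INTER_AREA).astype(int)
d=np.abs(a-b).max(2); 
print('paddle diff',d[25:50,74:86].mean(),'ref lid',d[60:80,40:70].mean(),'bottle',d[55:88,14:34].mean(),'mortar',d[55:88,132:170].mean(),'beaker',d[5:23,62:85].mean(),'rack',d[115:138,75:108].mean())
```

```text
34 [[201.49 100.1 ]
 [247.96  99.13]]
37 [[201.93  97.59]
 [248.26  96.63]]
40 [[202.38  95.1 ]
 [248.55  94.14]]
[[317.7  224.79]
 [357.67 225.84]]
[[317.58 220.18]
 [357.69 221.22]]
118 [[400.84 201.78]
 [438.12 202.89]
 [396.28 320.51]
 [430.07 321.53]]
128 [[401.15 203.6 ]
 [439.71 204.75]
 [396.42 325.84]
 [431.25 326.9 ]]
paddle diff 5.3933333333333335 ref lid 8.891666666666667 bottle 3.8666666666666667 mortar 4.9202551834130785 beaker 5.260869565217392 rack 6.180500658761528
```

```bash
python3 -c "
from rig import r,order
print(r.sense()['clock'],r.sense()['contact_force']);print(order.sign_off())"
```

```text
15.8 [ 0.03937083 -0.27946299 -0.24427683]
the job is handed in; nothing more can be done
None
```

The chest is locked: I pressed the catch fully down, pushed the bolt home by its tab, then let go. I handed in at 15.8 s, under the 38 s limit.

- **Bolt:** it measures 40 mm in the wrist camera and about 40 mm in the side view. It did not move further when I pushed with about 30 N.
- **Catch:** it springs back to its full height. The paddle edges match 128 mm above the bench, and the side picture of it is the same as at the start.
- **Other objects:** in the side view, the bottle, beaker, mortar and rack (as far as the crop shows it) look unchanged from the first picture.
- **Robot:** the arm is clear of everything, with contact force about 0 N.

**Setback:** the first push did not move the bolt. I was pressing with about 25 N, so the fingertip stuck to the paddle by friction and the tool tilted about 3° before it reached the tab. I eased the press to about 8 N and it then slid normally. While easing off, the catch rose to about 5 N of spring force. It was back at its stop after the move in which the finger reached the tab; whether it was already down at first contact was not measured.

**Small disagreement:** the camera estimates of the chest's position differed by 1–3 mm, so I used force to confirm contact heights and stops.

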